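# Fit the LED cartridge in the microscope's light engine

## Task

Take the LED cartridge from the sloping rest, stand it upright on its foot on the blue pad and let go of it, so that you can take it again from straight above. Then push it, lugs in the slots at the yellow marks, all the way down into the light engine's socket against the spring without ramming it, turn it clockwise until its stripe lines up with the green marks, and let go so that it stays locked there. Do not disturb the other things on the bench.

Things in the scene. Friction and masses are not known exactly. Their poses are not given: they have to be found in the camera images.
- cartridge: LED lamp cartridge, 130 mm long, about 0.45 kg; at first it lies on the sloping rest, foot end low. Origin: centre of the flat of its foot; z runs along its axis from foot to head. Spigot: diameter 52, z 0 to 33, edge chamfered 3. Black flange: diameter 72, z 33 to 39. White neck: diameter 48, z 39 to 85. Head: z 85 to 130. It is the same turned half round.
- head (a point): centre of the cartridge's finned grey square head (axes as cartridge): 50 x 50 mm, faces square to x and y, 45 long in z, to be gripped by two facing sides. A yellow stripe across its top and down its +x and -x faces shows where the lugs are
- lugs (a point): on the cartridge's axis, 13 mm above the foot (axes as cartridge): level of the two brass lugs, which stand out along +x and -x to radius 34 mm, 12 wide (y), 10 tall (z 8 to 18 over the foot)
- rest: white sloping rest, fixed, 130 x 80 mm, 115 high. Origin: underside centre. The cartridge lies along the rest's x, head towards +x and up, axis 40 degrees above level, stripes facing sideways (rest's +-y). It lies on a rubber block under the head (30 wide) and a notched block under the spigot, its foot against a stop plate; all these stay below the axis. The head's sides are free
- rest_foot (a point): point of the rest where the centre of the cartridge's foot lies at first: x -45, z 52 mm from the rest's origin
- pad: blue square pad, 100 x 100 x 4 mm, fixed flat on the bench between rest and light engine. Origin: underside centre; its top is at z 4 mm
- engine: white light engine, a fixed box 220 (x) x 210 (y from -75 to +135) x 80 mm high, with a bayonet socket on top: a dark collar of outer diameter 84, bore 55, rim at z 118. Origin: at bench level under the socket's axis, z up. Cartridge foot heights (z): 102 standing on the spring unlocked, 88 pushed right down, 94 locked (the spring lifts it 6 mm into the recess)
- rim (a point): centre of the socket's mouth, level with the collar's rim, 118 mm above the bench (axes as engine)
- slot (a point): at the rim, middle of one of the two slots for the lugs (18 mm wide, the other is across the bore), 31 mm from the axis, 65 degrees counter-clockwise seen from above from the engine's +x; yellow marks on the box show both. The slots go down past a lip 10 mm thick; right down, the lugs' tops are 2 mm under the lips
- lock (a point): at the rim, 31 mm from the axis along the engine's +x: the lugs lie below this and the point across the bore when locked (green marks on the box), 65 degrees clockwise from the slots; a stop follows some 6 degrees further. Here the lip has a recess 4 mm deep underneath into which the spring lifts the lugs
- seat (a joint): travel of the sprung seat in the socket, m: 0 up (its top 102 mm above the bench), 0.014 pressed right down; 0.008 with the cartridge locked. Spring about 6.5 N at the top, 13 N at the bottom
- beaker: bystander: clear beaker, diameter 70, 85 high; origin underside centre
- bottle: bystander: amber bottle, diameter 70, 150 high; origin underside centre
- mouse: bystander: black computer mouse 110 x 60 x 30; origin underside centre
- screwdriver: bystander: red-handled screwdriver lying on the bench; origin about its middle
- slidebox: bystander: green slide box 90 x 110 x 35; origin underside centre
- objective: bystander: brass microscope objective, diameter 34, 46 high; origin underside centre
- jar: bystander: white jar with blue cap, diameter 50, 50 high; origin underside centre

How it is judged:
On the way, in this order (a step that is already met when the one before it is completed fails the run):
1. the cartridge stands upright on its foot on the blue pad, let go (angle between cartridge's own z axis and vertical below 0.1 rad and height (world z) of cartridge below 0.012 m and x of cartridge in the frame of pad between -0.05 and 0.05 m and y of cartridge in the frame of pad between -0.05 and 0.05 m and contact force between the fingers and cartridge below 0.1 N and linear speed of cartridge below 0.02 m/s), for 0.2 s.
2. the cartridge is in the socket, pressing the sprung seat down (value of joint seat above 0.0105 m and horizontal distance between cartridge and engine below 0.006 m and angle between cartridge's own z axis and vertical below 0.1 rad and z of cartridge in the frame of engine below 0.096 m), for 0.05 s.
At the end, for the whole second after the job is handed in: The cartridge stands in the socket (axis within 6 mm, upright within 4.5 degrees), turned so that its lugs lie along the engine's x axis within 11 degrees, its foot 90.5 to 97.5 mm above the engine's origin (lifted by the spring into the locking recess), at rest and released (horizontal distance between cartridge and engine below 0.006 m and angle between cartridge's own z axis and vertical below 0.08 rad and angle between the x axis of cartridge and the x axis of engine, either way round below 0.2 rad and z of cartridge in the frame of engine between 0.0905 and 0.0975 m and linear speed of cartridge below 0.02 m/s and angular speed of cartridge below 0.2 rad/s and contact force between the fingers and cartridge below 0.1 N); the robot touches nothing.
It fails at once if a bystander is moved by more than 30 mm (distance of any of beaker, bottle, mouse, screwdriver, slidebox, objective, jar from where it was at the start of the episode above 0.03 m).
It fails at once if the cartridge is rammed against the light engine with more than 80 N (contact force between cartridge and engine above 80 N).
It also fails if it takes over 72 s, if anything falls off the work surface, if the arm or the gripper's body presses on something with over 40 N, if the wrist force passes 120 N, or if a joint passes its speed limit or range.

## Robot

A 7-joint arm with a two-finger parallel gripper is mounted at the origin on the work surface. World frame = base frame: x ahead of the robot, y to its left, z up, the work surface at z = 0. Lengths are in m, angles in rad, forces in N, time in s.
With the tool pointing down it reaches from about 0.35 to 0.775 m from the base axis. Payload 3.1 kg.
Tool frame: the origin (TCP) lies midway between the tips of the shut fingers; the grasp point (between the pads) lies 19 mm behind it; z points along the fingers, y is the direction in which the jaws open and shut (so a half turn about z gives the same grasp; the last joint's range is limited). The gripper opens to 85 mm and grips with 20 to 120 N. Pads are 22 mm wide; open, the fingers measure 114 mm over their backs; the gripper's body (76 mm by 85 mm) begins 54 mm behind the grasp point. The pads swing forward as they close: fully open they stand 13 mm farther back than shut.
Start: joints at [1.14, 0.311, 0.014, 1.512, -0.004, 1.319, -0.027], TCP at [0.209, -0.509, 0.231] pointing down, gripper open.
Joint ranges: [-2.7, 2.7], [-0.3, 1.91], [-1.27, 1.3], [0.12, 2.57], [-1.44, 4.58], [0.2, 2.03], [-3.05, 3.05]. Speed limits (rad/s): [2.79, 2.79, 3.14, 3.14, 3.14, 3.14, 3.14].

## Interface

Orientations are given as a unit quaternion [w, x, y, z].
In Python, from bench import readout, imaging, order gives the robot as it stands.
- The arm moves only by the tool jog_arm, never from a script. Its argument "plan" is a list that holds one entry, the list of rows, each a list of 5 numbers: the finger opening in cm, from 0 to 8.54, then the shift along the tool's x, y, z in cm, then the turn about the tool's z in rad. In form: [[[claw, dx, dy, dz, yaw], ...]]. A call has exactly 8 rows; each row shifts and turns the pose as measured when the row begins, along the tool's axes as they then stand; what a row does not reach is not made up. A row lasts 1/8 s, in which the tool goes at most 62.5 mm and 10.7 degrees, less where a joint would pass 70% of its speed; a pose out of reach is approached as far as the arm can. A call with a gripper value outside its range is refused whole. The fingers move at their own pace and stop on an object; "force" is the grip in N (left out, the last holds). Time passes only in rows, so rows that do not move let the fingers close, or fill a call up. It gives the time, the measured TCP pose, the force and the opening at its end, in the units of the state.
- readout.sense(): the state, without advancing time (a new reading comes with each control period).
- imaging.grab_frame(name): name is "side" or "top"; returns the picture (400x640x3 uint8, red, green, blue); there is no depth.
- imaging.camera_model(name): a dict with "fx", "fy", "cx", "cy" (pixels), "origin" and "rotation" of the camera in the world. Camera axes: x right, y up, looking along -z (the intrinsics and any distortion apply to the point x, -y, -z); pixel columns grow to the right and rows downward; lengths in m; the calibration is good to about 2 mm. A picture is of the moment at which its call begins. camera_model takes no time and is no camera call.
- order.finish_job(): hands the job in, once; it reports no verdict.
The state is a dict: "time_s": time; "joints": joint angles; "joint_velocities": joint speeds; "joint_torque": joint torques, N m; "tcp_pos": TCP position; "tool_rot": TCP orientation; "wrist_force": force on the tool from outside, world axes, zero at the start; "wrist_torque": the same for the moment, N m; "finger_gap": finger opening in m.
Only numpy, scipy, OpenCV 4.12 (cv2) and the standard library are available. Lean on these libraries where they do the work, as an engineer would, in place of code of your own. Each camera call takes 0.05 s, during which the arm holds its last target. There are 200 camera calls.

## Working session

There is one attempt and no reset: what is moved stays moved. The work goes in short steps, Python scripts to look and compute and a tool call to move; the robot and the scene stay as the last step left them, time stands still between calls to the robot, and variables do not carry over. Pictures are saved under pics/ and viewed, about 8 in all and at most 12, crops included, and the job is handed in when it is done.

Besides the shell and the picture viewer there is one more tool, called after "Call:" as a command line: name --argument value ..., lists and objects as JSON in quotes. jog_arm: Moves the arm, as the interface text tells. Its arguments: {"type":"object","properties":{"plan":{"type":"array","items":{"type":"array","items":{"type":"array","items":{"type":"number"}}}},"force":{"type":"number"}},"required":["plan"]}

```bash
ls; mkdir -p pics; python3 - <<'E'
from bench import readout, imaging, order
import cv2
for n in("side","top"):
    im=imaging.grab_frame(n); cv2.imwrite(f"pics/{n}0.png",im[:,:,::-1]); print(n,imaging.camera_model(n))
print(readout.sense())
E
```

```text
pics
side {'fx': 379.490396746136, 'fy': 379.490396746136, 'cx': 316.34855153578303, 'cy': 199.0578062668682, 'origin': array([0.24170161, 0.65635759, 0.78028865]), 'rotation': array([-0.20632702, -0.08777007,  0.41595648,  0.88130913])}
top {'fx': 370.3603110491231, 'fy': 370.3603110491231, 'cx': 318.0808438288463, 'cy': 204.3501044931574, 'origin': array([ 0.48319416, -0.08346144,  0.92289024]), 'rotation': array([-0.70176728, -0.05030551,  0.03599775,  0.70971558])}
{'time_s': 0.1, 'joints': array([ 1.1402532 ,  0.3116711 ,  0.01399661,  1.51291086, -0.00441982,
        1.31920833, -0.02721397]), 'joint_velocities': array([ 0.00184714, -0.00184925, -0.00298808, -0.00264131, -0.00123363,
       -0.00077191, -0.00094575]), 'joint_torque': array([ 4.77117574e-04, -3.80856299e+01,  1.46779586e-01, -2.31241071e+01,
        1.23997388e-02,  8.16469314e-03,  1.16809866e-05]), 'tcp_pos': array([ 0.2082805 , -0.50832049,  0.23031005]), 'tool_rot': array([-1.05532371e-03,  9.81153787e-01,  1.93225445e-01, -2.44830827e-04]), 'wrist_force': array([-0.33808608, -0.16567384,  0.38603242]), 'wrist_torque': array([-0.02650971, -0.00288025,  0.02725878]), 'finger_gap': 0.08535998453220586}
```

View pics/top0.png

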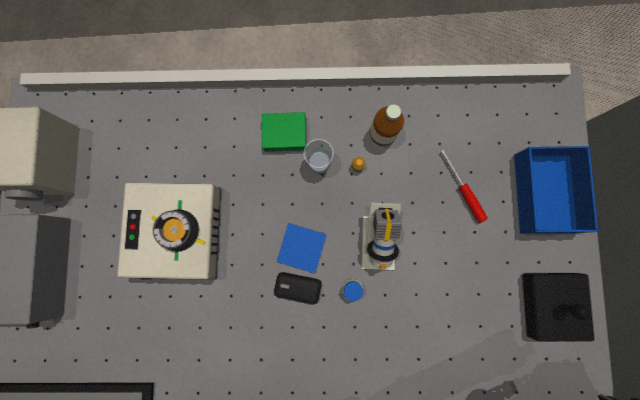

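View pics/side0.png

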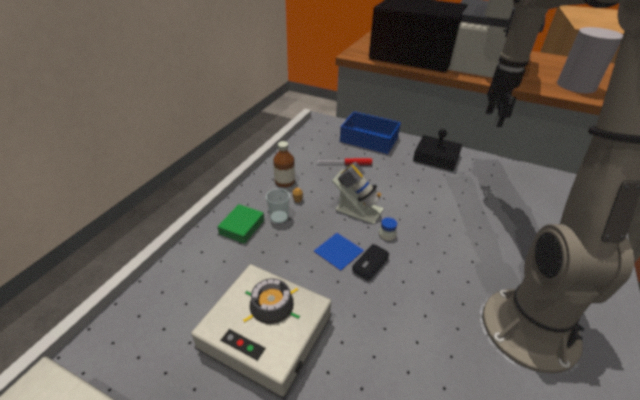

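```bash
cat >h.py <<'E'
import numpy as np, cv2
from scipy.spatial.transform import Rotation as R
from bench import readout, imaging, order
C={n:imaging.camera_model(n) for n in("side","top")}
def rot(q): return R.from_quat(np.roll(q,-1))
def ray(n,p):
    c=C[n]; d=np.array([(p[0]-c['cx'])/c['fx'],-(p[1]-c['cy'])/c['fy'],-1.]); return c['origin'],rot(c['rotation']).apply(d/np.linalg.norm(d))
def onz(n,p,z): o,d=ray(n,p); return o+d*(z-o[2])/d[2]
def tri(pt,ps):
    A=np.zeros((3,3));b=np.zeros(3);L=[]
    for n,p in(("top",pt),("side",ps)):
        o,d=ray(n,p); M=np.eye(3)-np.outer(d,d); A+=M;b+=M@o; L.append((M,o))
    x=np.linalg.solve(A,b); return x,[round(float(np.linalg.norm(M@(x-o)))*1e3,1) for M,o in L]
def proj(n,X):
    c=C[n]; v=rot(c['rotation']).inv().apply(np.asarray(X)-c['origin']); return c['cx']-c['fx']*v[0]/v[2], c['cy']+c['fy']*v[1]/v[2]
def blobs(im,lo,hi,box,amin=8):
    h=cv2.cvtColor(im,cv2.COLOR_RGB2HSV); m=cv2.inRange(h,lo,hi); k=np.zeros_like(m); x0,y0,x1,y1=box; k[y0:y1,x0:x1]=m[y0:y1,x0:x1]
    cs,_=cv2.findContours(k,cv2.RETR_EXTERNAL,cv2.CHAIN_APPROX_NONE)
    n,_,st,ce=cv2.connectedComponentsWithStats(k); return [(st[i,4],ce[i].round(1)) for i in range(1,n) if st[i,4]>=amin],k,cs
def crop(im,x0,y0,w,h,f): 
    c=cv2.resize(im[y0:y0+h,x0:x0+w],None,fx=f,fy=f,interpolation=cv2.INTER_CUBIC)
    for i in range(-x0%10,w,10): cv2.putText(c,str(x0+i),(i*f,8),0,.3,(255,0,0),1); cv2.line(c,(i*f,10),(i*f,14),(255,0,0),1)
    for j in range(-y0%10,h,10): cv2.putText(c,str(y0+j),(0,j*f+3),0,.3,(255,0,0),1)
    return c
E
python3 - <<'E'
from h import *
t=imaging.grab_frame("top"); s=imaging.grab_frame("side")
a=np.hstack([crop(t,340,195,80,60+20,5),crop(s,320,155,80,80,5)])
b=np.hstack([crop(t,130,185,100,50*2,4),crop(s,220,260,100,100,4)])[:200*2]
o=np.vstack([a,b]); o=cv2.resize(o,(800,800))[:,:]; cv2.imwrite("pics/a.png",o[:400,:,::-1]); cv2.imwrite("pics/b.png",o[400:,:,::-1])
for n,im,boxp,boxe in(("top",t,(270,215,335,280),(130,180,225,285)),("side",s,(305,225,370,275),(200,260,330,390))):
    bl,k,cs=blobs(im,(100,120,60),(125,255,255),boxp); c=max(cs,key=cv2.contourArea); q=cv2.approxPolyDP(c,4,True)[:,0]
    w=np.array([onz(n,p,.004) for p in q]); print(n,"pad",q.tolist(),w[:,:2].round(4).tolist(),w.mean(0).round(4))
    M=cv2.moments(c); print(" cen",onz(n,(M['m10']/M['m00'],M['m01']/M['m00']),.004).round(4))
    for nm,lo,hi in(("green",(45,100,50),(80,255,255)),("yellow",(20,120,120),(34,255,255))):
        for ar,ce in blobs(im,lo,hi,boxe)[0]: print(" ",nm,ar,ce,onz(n,ce,.08).round(4))
    h=cv2.cvtColor(im,cv2.COLOR_RGB2HSV)
    for ar,ce in blobs(im,(10,100,100),(19,255,255),boxe)[0]: print("  orange",ar,ce,onz(n,ce,.102).round(4))
E
```

```text
top pad [[289, 223], [277, 261], [315, 272], [325, 234]] [[0.5502, 0.0075], [0.457, 0.0371], [0.4295, -0.0562], [0.522, -0.0818]] [ 0.4897 -0.0234  0.004 ]
 cen [ 0.4887 -0.0228  0.004 ]
  green 23 [179.2 205.4] [0.5883 0.2541 0.08  ]
  green 28 [131.9 236.5] [0.5178 0.3609 0.08  ]
  green 29 [176.  255.3] [0.4741 0.2573 0.08  ]
  yellow 16 [153.8 217.5] [0.561  0.3121 0.08  ]
  yellow 33 [199.9 241.2] [0.5055 0.2036 0.08  ]
  orange 359 [173.3 229.7] [0.5311 0.2566 0.102 ]
side pad [[337, 233], [315, 251], [341, 269], [362, 250]] [[0.518, -0.0797], [0.5441, 0.0119], [0.4552, 0.0382], [0.4297, -0.05]] [ 0.4867 -0.0199  0.004 ]
 cen [ 0.4871 -0.0176  0.004 ]
  green 15 [294.3 314.9] [0.4739 0.2576 0.08  ]
  green 35 [249.7 347.5] [0.5171 0.3608 0.08  ]
  yellow 23 [293.3 290.5] [0.5056 0.2036 0.08  ]
  yellow 29 [247.8 317.8] [0.5575 0.3071 0.08  ]
  orange 282 [270.1 296.2] [0.5345 0.253  0.102 ]
```

View pics/a.png

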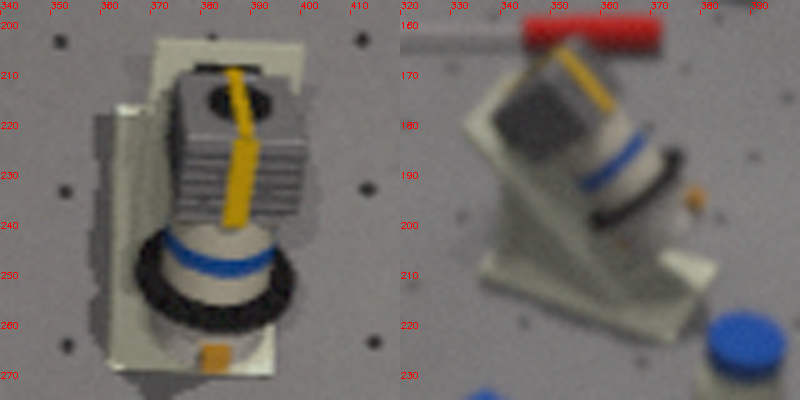

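View pics/b.png

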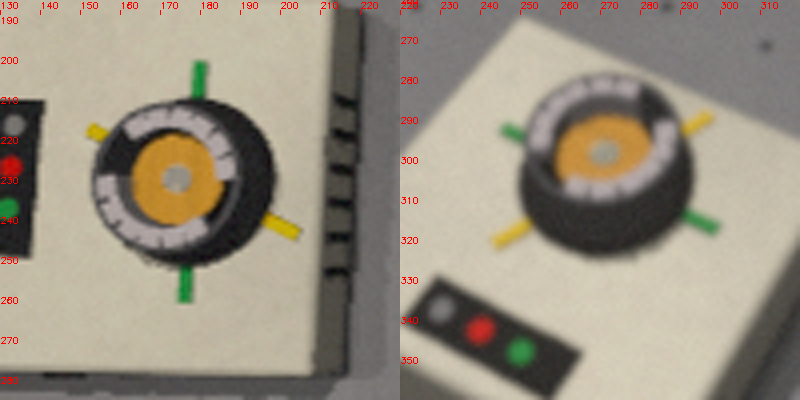

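```bash
python3 - <<'E'
from h import *
P={}
for k,a,b in(("lug",(382.5,266.5),(379,194.5)),("slo",(386.5,240),(361.8,177)),("shi",(389.5,222),(353,165)),("baseNE?",(362.5,268),(366,223)),("baseF",(362,214),(338,209))):
    x,e=tri(a,b); P[k]=x; print(k,x.round(4),e)
d=P['shi']-P['slo']; print("axis",d*1000,np.linalg.norm(d), np.degrees(np.arctan2(d[1],d[0])))
d=P['slo']-P['lug'];print(d*1000,np.degrees(np.arctan2(d[1],d[0])))
# collar: circles from darkness/extent at rim, top view rim ellipse from inner bore
x,e=tri((173.5,229.3),(270.5,297)); print("seat centre",x,e)
g=np.array([.5883,.2541]);g2=np.array([.4740,.2575]);y1=np.array([.559,.3096]);y2=np.array([.5055,.2036])
print("eng dir",np.degrees(np.arctan2(*(g-g2)[::-1])),np.degrees(np.arctan2(*(y1-y2)[::-1])),(g+g2)/2,(y1+y2)/2)
for z in(.0,.01): print([onz("top",p,z).round(4)[:2].tolist() for p in((362.5,214),(361,268.5),(394,269.5))])
print(onz("top",(166.5,182),0.08), onz("top",(119,277),.08),onz("top",(209,278),.08))
E
```

```text
lug [ 0.4445 -0.2097  0.0808] [0.3, 0.3]
slo [ 0.5031 -0.2136  0.1223] [0.5, 0.5]
shi [ 0.5372 -0.2168  0.1524] [2.0, 2.0]
baseNE? [ 0.4487 -0.1692 -0.0025] [11.5, 11.5]
baseF [ 0.564  -0.1764  0.004 ] [6.9, 6.9]
axis [34.10744074 -3.26222444 30.03454763] 0.0455635125190485 -5.463465920359093
[58.65004253 -3.83216794 41.50961685] -3.7383670168106824
seat centre [0.53187172 0.25543063 0.10386819] [0.0, 0.0]
eng dir -1.7038339761114223 63.219146530734065 [0.53115 0.2558 ] [0.53225 0.2566 ]
[[0.5709, -0.176], [0.4367, -0.169], [0.4336, -0.2496]]
[[0.57, -0.175], [0.4372, -0.1681], [0.4341, -0.2478]]
[0.64367345 0.28593118 0.08      ] [0.42667369 0.38565799 0.08      ] [0.42271643 0.18051197 0.08      ]
```

Call:
jog_arm --plan '[[[8.5, 0, 0, 0, 0.149], [8.5, 0, 0, 0, 0.149], [8.5, 0, 0, 0, 0.149], [8.5, 4.2, -4.1, 0, 0], [8.5, 4.2, -4.1, 0, 0], [8.5, 4.2, -4.1, 0, 0], [8.5, 4.2, -4.1, 0, 0], [8.5, 4.2, -4.1, 0, 0]]]' --force 20

```text
time_s: 1.2
tcp_pos: [0.4333, -0.3205, 0.2279]
tool_rot: [-0.0, 0.999, -0.045, -0.003]
wrist_force: [1.3, 0.3, 0.2]
finger_gap: 0.085
```

Call:
jog_arm --plan '[[[8.5, 0, 0, 0, -0.033], [8.5, 3.4, -3.6, 0, 0], [8.5, 3.4, -3.6, 0, 0], [8.5, 3.4, -3.6, 0, 0], [8.5, 0, 0, 0, 0], [8.5, 0, 0, 0, 0], [8.5, 0, 0, 0, 0], [8.5, 0, 0, 0, 0]]]'

```text
time_s: 2.2
tcp_pos: [0.5427, -0.216, 0.2255]
tool_rot: [0.0, 1.0, -0.027, -0.004]
wrist_force: [-0.5, 0.3, -0.7]
finger_gap: 0.085
```

```bash
cat >>h.py <<'E'
def to(x,y,z,yaw_deg):
    "remaining shift in tool axes (cm) after the yaw, and yaw (rad), to a world TCP target"
    s=readout.sense(); r=rot(s['tool_rot']); ex=r.apply([1,0,0]); a=np.degrees(np.arctan2(ex[1],ex[0]))
    dy=(a-yaw_deg+90)%180-90; d=np.array([x,y,z])-s['tcp_pos']
    print("t",round(s['time_s'],2),"tcp",s['tcp_pos'].round(4),"ang",a.round(2),"tilt",np.degrees(np.arccos(-r.apply([0,0,1])[2])).round(2),"gap",round(s['finger_gap'],4),"F",s['wrist_force'].round(1),"j",s['joints'].round(2))
    print(" shift(after yaw)",(100*(r*R.from_euler('z',dy,degrees=True)).inv().apply(d)).round(2),"yaw",np.radians(dy).round(3))
E
python3 -c "
from h import *
to(.542,-.2164,.100,-3.3)"
```

```text
t 2.2 tcp [ 0.5427 -0.216   0.2255] ang -3.06 tilt 0.5 gap 0.085 F [-0.5  0.3 -0.7] j [ 0.45  0.4  -0.15  1.41  0.06  1.35 -1.32]
 shift(after yaw) [ 0.04  0.03 12.55] yaw 0.004
```

Call:
jog_arm --plan '[[[8.5, 0, 0, 3.0, 0], [8.5, 0, 0, 3.0, 0], [8.5, 0, 0, 2.5, 0], [8.5, 0, 0, 2.2, 0], [8.5, 0, 0, 1.8, 0], [8.5, 0, 0, 0, 0], [8.5, 0, 0, 0, 0], [8.5, 0, 0, 0, 0]]]'

```text
time_s: 3.2
tcp_pos: [0.5395, -0.2252, 0.1008]
tool_rot: [0.003, 0.999, -0.033, -0.002]
wrist_force: [0.5, 0.6, 0.8]
finger_gap: 0.085
```

```bash
python3 -c "
from h import *
to(.542,-.2164,.100,-3.3)
t=imaging.grab_frame('top'); s=imaging.grab_frame('side')
cv2.imwrite('pics/c.png',np.hstack([crop(t,340,195,80,80,5),crop(s,320,135,80,80,5)])[:,:,::-1])"
```

```text
t 3.2 tcp [ 0.5395 -0.2252  0.1008] ang -3.81 tilt 0.41 gap 0.085 F [0.5 0.6 0.8] j [ 0.46  0.49 -0.14  1.59  0.08  1.07 -1.34]
 shift(after yaw) [ 0.2  -0.9   0.07] yaw -0.009
```

View pics/c.png

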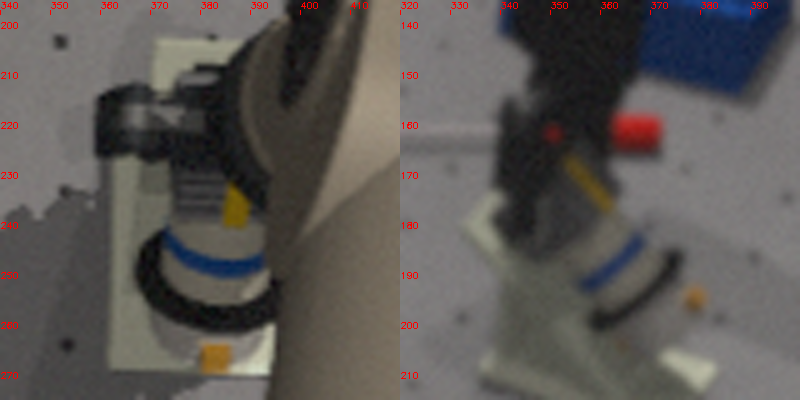

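The finger stands beside the head, at side px (347,175), with the stripe still visible at (360,180). The tool drifted 9 mm in y, so I'll correct that and close gently.

Call:
jog_arm --plan '[[[8.5, 0.2, -0.9, 0, 0], [8.5, 0, 0, 0, 0], [4.6, 0, 0, 0, 0], [4.6, 0, 0, 0, 0], [4.6, 0, 0, 0, 0], [4.6, 0, 0, 0, 0], [4.6, 0, 0, 0, 0], [4.6, 0, 0, 0, 0]]]' --force 25

```text
time_s: 4.3
tcp_pos: [0.5434, -0.215, 0.1019]
tool_rot: [0.003, 0.999, -0.032, -0.001]
wrist_force: [0.0, 0.8, 0.8]
finger_gap: 0.0497
```

Call:
jog_arm --plan '[[[4.6, 0, 0, -1.0, 0], [4.6, 0, 0, -1.5, 0], [4.6, 0, 0, -2.0, 0], [4.6, 0, 0, -2.0, 0], [4.6, 0, 0, -2.0, 0], [4.6, 0, 0, -1.5, 0], [4.6, 0, 0, 0, 0], [4.6, 0, 0, 0, 0]]]'

```text
time_s: 5.3
tcp_pos: [0.5289, -0.2141, 0.1908]
tool_rot: [-0.001, 0.999, -0.034, -0.021]
wrist_force: [-0.1, 0.3, -4.3]
finger_gap: 0.0496
```

```bash
python3 -c "
from h import *
to(.488,-.020,.25,-3.3)
t=imaging.grab_frame('top'); s=imaging.grab_frame('side')
cv2.imwrite('pics/d.png',np.hstack([crop(t,320,175,100,100,4),crop(s,310,110,100,100,4)])[:,:,::-1])"
```

```text
t 5.3 tcp [ 0.5289 -0.2141  0.1908] ang -3.94 tilt 2.44 gap 0.0496 F [-0.1  0.3 -4.3] j [ 0.45  0.41 -0.14  1.47  0.07  1.3  -1.34]
 shift(after yaw) [ -5.45 -19.15  -5.67] yaw -0.011
```

View pics/d.png

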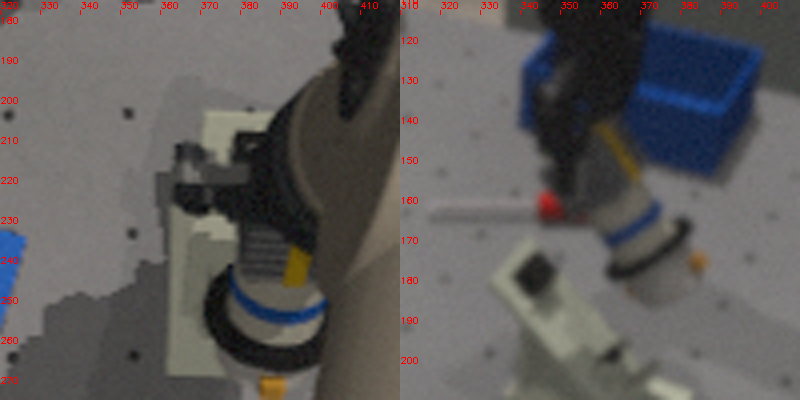

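Lifted, and still leaning. The lug is at top px (388,271.5) and side px (384.5,175.5). I'll work out the lean.

```bash
python3 -c "
from h import *
L,e=tri((388,271.5),(384.5,175.5)); print(L,e)
s=readout.sense();r=rot(s['tool_rot']);g=s['tcp_pos']+r.apply([0,0,-.024]); d=L-g; print(s['time_s'],g,d, np.degrees(np.arctan2(-d[2],-d[0])))
d0=np.array([.4445,-.2097,.0808])-np.array([.5434,-.215,.1259]); print(d0,np.degrees(np.arctan2(-d0[2],-d0[0])))
to(.488,-.020,.25,-3.3)"
```

```text
[ 0.43749455 -0.20995565  0.15209463] [0.4, 0.4]
5.4 [ 0.52996954 -0.21421077  0.21469524] [-0.09247499  0.00425512 -0.06260061] 34.09589374728276
[-0.0989  0.0053 -0.0451] 24.513753167710604
t 5.4 tcp [ 0.529  -0.2141  0.1907] ang -3.94 tilt 2.44 gap 0.0498 F [-0.8  0.8 -4.5] j [ 0.45  0.41 -0.14  1.47  0.07  1.3  -1.34]
 shift(after yaw) [ -5.45 -19.15  -5.68] yaw -0.011
```

Call:
jog_arm --plan '[[[4.6, 0, 0, -6, 0], [4.6, 0, 0, 3, 0], [4.6, 0, 0, -6, 0], [4.6, 0, 0, 3, 0], [4.6, 0, 0, -6, 0], [4.6, 0, 0, 3, 0], [4.6, 0, 0, 0, 0], [4.6, 0, 0, 0, 0]]]' --force 20

```text
time_s: 6.4
tcp_pos: [0.4697, -0.1908, 0.2287]
tool_rot: [-0.028, 0.993, -0.029, -0.115]
wrist_force: [1.0, -0.3, -3.6]
finger_gap: 0.0496
```

```bash
python3 -c "
from h import *
to(.488,-.020,.25,-3.3)
t=imaging.grab_frame('top'); s=imaging.grab_frame('side')
for n,im in(('top',t),('side',s)):
    print(n,blobs(im,(8,120,120),(19,255,255),(300,100,420,300),4)[0])
cv2.imwrite('pics/e.png',np.hstack([crop(t,320,175,100,120,4),crop(s,310,90,100,120,4)])[:,:,::-1])"
```

```text
t 6.4 tcp [ 0.4697 -0.1908  0.2287] ang -2.99 tilt 13.61 gap 0.0496 F [ 1.  -0.3 -3.6] j [ 0.44  0.41 -0.14  1.41  0.06  1.57 -1.33]
 shift(after yaw) [  0.33 -17.25  -1.41] yaw 0.005
top [(np.int32(112), array([358.5, 162.4]))]
side [(np.int32(4), array([403.2, 173.2])), (np.int32(7), array([300.4, 191.7]))]
```

Call:
jog_arm --plan '[[[4.6, 0, -1.2, -0.5, 0], [4.6, 0, -2.4, -0.5, 0], [4.6, 0, -3.0, -0.5, 0], [4.6, 0, -3.0, -0.5, 0], [4.6, 0, -3.0, 0, 0], [4.6, 0, -2.4, 0, 0], [4.6, 0, -1.4, 0, 0], [4.6, 0, -0.6, 0, 0]]]'

```text
time_s: 7.5
tcp_pos: [0.4972, -0.0144, 0.271]
tool_rot: [-0.027, 0.994, -0.028, -0.099]
wrist_force: [0.4, 0.9, -4.9]
finger_gap: 0.0497
```

```bash
python3 -c "
from h import *
to(.488,-.020,.25,-3.3)
s=readout.sense(); print(rot(s['tool_rot']).as_matrix().round(3))
t=imaging.grab_frame('top'); s=imaging.grab_frame('side')
cv2.imwrite('pics/f.png',np.hstack([crop(t,250,170,100,120,4),crop(s,260,120,100,120,4)])[:,:,::-1])"
```

```text
t 7.5 tcp [ 0.4972 -0.0144  0.271 ] ang -2.94 tilt 11.73 gap 0.0497 F [ 0.4  0.9 -4.9] j [ 0.2   0.35 -0.23  1.39  0.01  1.61 -1.65]
 shift(after yaw) [-0.45  0.72  2.2 ] yaw 0.006
[[ 0.979 -0.061 -0.194]
 [-0.05  -0.997  0.059]
 [-0.197 -0.048 -0.979]]
```

View pics/f.png

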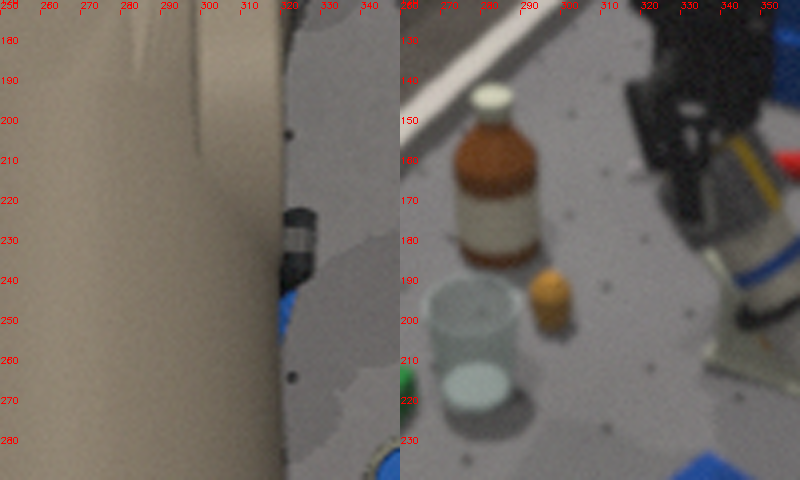

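Call:
jog_arm --plan '[[[4.6, 0, 0, 5, 0], [4.6, 0, 0, 0, 0], [4.6, 0, 0, 5, 0], [4.6, 0, 0, 0, 0], [4.6, 0, 0, -0.5, 0], [4.6, 0, 0, -1, 0], [4.6, 0, 0, -1, 0], [4.6, 0, 0, -0.5, 0]]]'

```text
time_s: 8.6
tcp_pos: [0.4882, -0.019, 0.2091]
tool_rot: [-0.025, 0.995, -0.034, -0.094]
wrist_force: [0.5, -0.7, -4.1]
finger_gap: 0.0497
```

```bash
python3 -c "
from h import *
to(.488,-.020,.25,-3.3)
s=readout.sense(); print(rot(s['tool_rot']).as_matrix().round(3)[:,2])"
```

```text
t 8.6 tcp [ 0.4882 -0.019   0.2091] ang -3.72 tilt 11.16 gap 0.0497 F [ 0.5 -0.7 -4.1] j [ 0.21  0.35 -0.23  1.53  0.02  1.45 -1.66]
 shift(after yaw) [-0.79 -0.08 -4.02] yaw -0.007
[-0.185  0.056 -0.981]
```

Call:
jog_arm --plan '[[[4.6, 0, 0, 5, 0], [4.6, 0, 0, -3.5, 0], [4.6, 0, 0, 5, 0], [4.6, 0, 0, -3.5, 0], [4.6, 0, 0, 5, 0], [4.6, 0, 0, -3.5, 0], [4.6, 0, 0, 0, 0], [4.6, 0, 0, 0, 0]]]'

```text
time_s: 9.6
tcp_pos: [0.433, -0.0148, 0.1553]
tool_rot: [-0.022, 0.988, -0.031, -0.15]
wrist_force: [0.9, -0.5, -4.7]
finger_gap: 0.0496
```

```bash
python3 -c "
from h import *
to(.488,-.020,.25,-3.3)
s=readout.sense(); print(rot(s['tool_rot']).as_matrix().round(3)[:,2])
s=imaging.grab_frame('side')
cv2.imwrite('pics/g.png',crop(s,280,130,120,130,5)[:,:,::-1])"
```

```text
t 9.6 tcp [ 0.433  -0.0148  0.1553] ang -3.24 tilt 17.4 gap 0.0496 F [ 0.9 -0.5 -4.7] j [ 0.21  0.38 -0.23  1.67  0.02  1.41 -1.66]
 shift(after yaw) [  2.46  -0.18 -10.68] yaw 0.001
[-0.294  0.053 -0.954]
```

View pics/g.png

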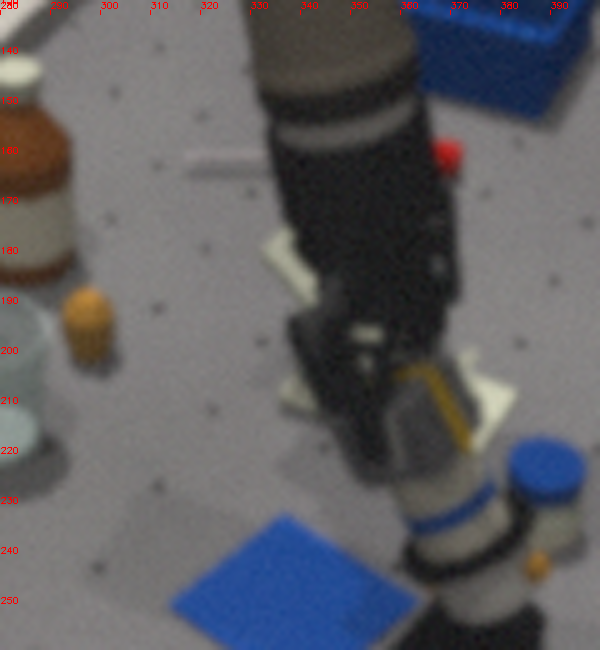

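```bash
cat >>h.py <<'E'
def lean(p):
    "cartridge lean (deg from upright, foot towards -tool x) from lug pixel in side view"
    s=readout.sense(); r=rot(s['tool_rot']); g=s['tcp_pos']+r.apply([0,0,-.024]); n=r.apply([0,1,0]); o,d=ray("side",p)
    L=o+d*(n@(g-o))/(n@d); v=L-g; v[1]=0; a=np.degrees(np.arctan2(-v[0],-v[2])); print("lug",L.round(4),"grasp",g.round(4),"r",np.linalg.norm(v).round(4),"lugdir",a.round(1),"lean",(a-np.degrees(np.arctan2(34,102.5))).round(1))
E
python3 -c "
from h import *
lean((387.2,243))"
```

```text
lug [ 0.358  -0.0078  0.1051] grasp [ 0.4419 -0.016   0.1791] r 0.1118 lugdir 48.6 lean 30.2
```

Call:
jog_arm --plan '[[[4.6, 0, 0, -1, 0], [4.6, 0, 0, -2, 0], [4.6, 0, 0, -2, 0], [4.6, 0, 0, -2, 0], [4.6, 0, 0, -1, 0], [4.6, 5, 0, 0, 0], [4.6, 0, 0, 0, 0], [4.6, 0, 0, 0, 0]]]'

```text
time_s: 10.65
tcp_pos: [0.5152, -0.0223, 0.2268]
tool_rot: [-0.023, 0.989, -0.031, -0.14]
wrist_force: [-0.8, -0.7, -3.5]
finger_gap: 0.0498
```

```bash
python3 -c "
from h import *
to(.488,-.020,.25,-3.3)
s=readout.sense(); print(rot(s['tool_rot']).as_matrix().round(3)[:,2])"
```

```text
t 10.65 tcp [ 0.5152 -0.0223  0.2268] ang -3.29 tilt 16.3 gap 0.0498 F [-0.8 -0.7 -3.5] j [ 0.18  0.47 -0.22  1.34  0.04  1.62 -1.66]
 shift(after yaw) [-3.27 -0.13 -1.46] yaw 0.0
[-0.275  0.054 -0.96 ]
```

```bash
python3 -c "
from h import *
im=cv2.imread('pics/g.png')[:,:,::-1]
h=cv2.cvtColor(np.ascontiguousarray(im),cv2.COLOR_RGB2HSV); print(h[550:590:6,515:560:6].tolist())
to(.5395,-.0187,.112,-3.3)"
```

```text
[[[20, 13, 58], [10, 10, 74], [17, 47, 87], [17, 70, 109], [18, 87, 117], [18, 68, 108], [20, 39, 97], [15, 29, 89]], [[15, 14, 73], [12, 30, 86], [17, 72, 96], [17, 126, 123], [17, 136, 135], [17, 118, 119], [18, 56, 91], [9, 22, 83]], [[21, 21, 84], [13, 45, 91], [17, 110, 104], [18, 159, 127], [18, 166, 134], [17, 146, 122], [14, 85, 102], [20, 25, 91]], [[20, 25, 91], [16, 58, 93], [17, 119, 101], [17, 158, 116], [18, 164, 120], [17, 139, 121], [17, 77, 113], [15, 19, 109]], [[19, 21, 99], [14, 45, 96], [17, 105, 97], [17, 143, 96], [18, 137, 106], [16, 106, 118], [12, 46, 122], [6, 10, 126]], [[13, 17, 104], [13, 30, 101], [15, 57, 98], [15, 94, 95], [16, 80, 105], [14, 55, 120], [10, 24, 126], [0, 6, 129]], [[40, 14, 107], [10, 15, 104], [23, 30, 102], [10, 37, 104], [15, 28, 108], [11, 17, 119], [6, 10, 128], [170, 6, 129]]]
t 10.65 tcp [ 0.5152 -0.0223  0.2268] ang -3.29 tilt 16.3 gap 0.0498 F [-0.8 -0.7 -3.5] j [ 0.18  0.47 -0.22  1.34  0.04  1.62 -1.66]
 shift(after yaw) [ 5.5  -0.11 10.37] yaw 0.0
```

Call:
jog_arm --plan '[[[4.6, 0.5, 0, 1, 0], [4.6, 1.0, 0, 1.8, 0], [4.6, 1.0, 0, 1.9, 0], [4.6, 1.0, 0, 1.9, 0], [4.6, 1.0, 0, 1.8, 0], [4.6, 0.7, 0, 1.3, 0], [4.6, 0.3, 0, 0.7, 0], [4.6, 0, 0, 0, 0]]]'

```text
time_s: 11.65
tcp_pos: [0.5381, -0.0198, 0.1086]
tool_rot: [-0.022, 0.99, -0.031, -0.139]
wrist_force: [-0.6, -0.7, -4.4]
finger_gap: 0.0497
```

```bash
cat >>h.py <<'E'
def lug():
    s=readout.sense(); im=imaging.grab_frame('side'); u,v=map(int,proj('side',s['tcp_pos']+np.array([-.06,0,-.06])))
    b=blobs(im,(12,85,80),(20,255,255),(u-40,v-40,u+40,v+40),4)[0]; print(b); 
    for ar,c in b: lean(c)
    return im
E
python3 -c "
from h import *
to(.5395,-.0187,.0930,-3.3)
lug()
"
```

```text
t 11.65 tcp [ 0.5381 -0.0198  0.1086] ang -3.3 tilt 16.14 gap 0.0497 F [-0.6 -0.7 -4.4] j [ 0.17  0.6  -0.21  1.43  0.06  1.4  -1.67]
 shift(after yaw) [ 0.56 -0.06  1.47] yaw -0.0
[(np.int32(14), array([344.4, 241.8]))]
lug [ 0.4703 -0.0131  0.0516] grasp [ 0.5449 -0.0211  0.1321] r 0.1098 lugdir 42.8 lean 24.5
```

Call:
jog_arm --plan '[[[4.6, 0.14, 0, 0.5, 0], [4.6, 0.14, 0, 0.5, 0], [4.6, 0.1, 0, 0.3, 0], [4.6, 0.06, 0, 0.2, 0], [4.6, 0, 0, 0, 0], [4.6, 0, 0, 0, 0], [4.6, 0, 0, 0, 0], [4.6, 0, 0, 0, 0]]]'

```text
time_s: 12.7
tcp_pos: [0.5403, -0.0193, 0.0972]
tool_rot: [-0.022, 0.99, -0.031, -0.136]
wrist_force: [-0.3, 0.2, -1.6]
finger_gap: 0.0496
```

```bash
python3 -c "
from h import *
to(.488,-.0187,.0940,-3.3)
lug()
"
```

```text
t 12.7 tcp [ 0.5403 -0.0193  0.0972] ang -3.32 tilt 15.8 gap 0.0496 F [-0.3  0.2 -1.6] j [ 0.17  0.61 -0.21  1.44  0.06  1.37 -1.68]
 shift(after yaw) [-4.94  0.3   1.7 ] yaw -0.0
[(np.int32(13), array([343.2, 244.8]))]
lug [ 0.4728 -0.0127  0.0394] grasp [ 0.5467 -0.0206  0.1203] r 0.1096 lugdir 42.4 lean 24.1
```

Call:
jog_arm --plan '[[[4.6, -0.5, 0, 0.12, 0], [4.6, -0.8, 0, 0.2, 0], [4.6, -0.8, 0, 0.2, 0], [4.6, -0.8, 0, 0.22, 0], [4.6, -0.8, 0, 0.24, 0], [4.6, -0.6, 0, 0.18, 0], [4.6, 0, 0, 0, 0], [4.6, 0, 0, 0, 0]]]'

```text
time_s: 13.75
tcp_pos: [0.4932, -0.0159, 0.0974]
tool_rot: [-0.022, 0.99, -0.031, -0.134]
wrist_force: [0.5, 0.5, -2.6]
finger_gap: 0.0494
```

```bash
python3 -c "
from h import *
to(.488,-.0187,.0940,-3.3)
lug()
"
```

```text
t 13.75 tcp [ 0.4932 -0.0159  0.0974] ang -3.31 tilt 15.66 gap 0.0494 F [ 0.5  0.5 -2.6] j [ 0.19  0.52 -0.22  1.59  0.05  1.31 -1.68]
 shift(after yaw) [-0.39  0.32  0.45] yaw -0.0
[(np.int32(17), array([359.6, 252.1]))]
lug [ 0.4244 -0.0092  0.038 ] grasp [ 0.4996 -0.0172  0.1205] r 0.1116 lugdir 42.4 lean 24.0
```

Call:
jog_arm --plan '[[[4.6, -0.2, 0, -0.7, 0], [4.6, 0.8, 0, -0.25, 0], [4.6, 1.3, 0, -0.37, 0], [4.6, 1.4, 0, -0.4, 0], [4.6, 0.9, 0, -0.25, 0], [4.6, 0.2, 0, 0.3, 0], [4.6, 0.15, 0, 0.5, 0], [4.6, 0.1, 0, 0.4, 0]]]'

```text
time_s: 14.8
tcp_pos: [0.5451, -0.0197, 0.0959]
tool_rot: [-0.022, 0.99, -0.032, -0.132]
wrist_force: [2.2, -1.1, 15.7]
finger_gap: 0.0497
```

```bash
python3 -c "
from h import *
to(.5403,-.02,.0970,-3.3)
"
```

```text
t 14.8 tcp [ 0.5451 -0.0197  0.0959] ang -3.36 tilt 15.4 gap 0.0497 F [ 2.2 -1.1 15.7] j [ 0.17  0.62 -0.21  1.43  0.07  1.37 -1.68]
 shift(after yaw) [-0.49  0.05  0.02] yaw -0.001
```

Call:
jog_arm --plan '[[[4.6, -0.5, 0, 0.45, 0], [4.6, -0.7, 0, 0.5, 0], [4.6, -0.7, 0, 0.5, 0], [4.6, -0.7, 0, 0.5, 0], [4.6, -0.7, 0, 0.5, 0], [4.6, 0, 0, 0, 0], [4.6, 0, 0, 0, 0], [4.6, 0, 0, 0, 0]]]'

```text
time_s: 15.8
tcp_pos: [0.5325, -0.0189, 0.0991]
tool_rot: [-0.021, 0.994, -0.033, -0.099]
wrist_force: [0.7, -0.1, -0.5]
finger_gap: 0.0497
```

```bash
python3 -c "
from h import *
to(.488,-.0187,.0940,-3.3)
lug()
"
```

```text
t 15.8 tcp [ 0.5325 -0.0189  0.0991] ang -3.58 tilt 11.56 gap 0.0497 F [ 0.7 -0.1 -0.5] j [ 0.18  0.54 -0.22  1.54  0.06  1.27 -1.68]
 shift(after yaw) [-4.26  0.28  1.36] yaw -0.005
[(np.int32(13), array([343.6, 246.4]))]
lug [ 0.4711 -0.0124  0.0342] grasp [ 0.5372 -0.0201  0.1226] r 0.1104 lugdir 36.8 lean 18.4
```

Call:
jog_arm --plan '[[[4.6, 0, 0, 0.4, 0], [4.6, -0.5, 0, 0.45, 0], [4.6, -0.7, 0, 0.45, 0], [4.6, -0.7, 0, 0.45, 0], [4.6, -0.7, 0, 0.45, 0], [4.6, -0.7, 0, 0.45, 0], [4.6, 0, 0, 0, 0], [4.6, 0, 0, 0, 0]]]'

```text
time_s: 16.85
tcp_pos: [0.5246, -0.0183, 0.1002]
tool_rot: [-0.019, 0.997, -0.034, -0.064]
wrist_force: [2.3, 0.4, 0.2]
finger_gap: 0.0501
```

```bash
python3 -c "
from h import *
to(.488,-.0187,.0940,-3.3)
lug()
"
```

```text
t 16.85 tcp [ 0.5246 -0.0183  0.1002] ang -3.79 tilt 7.72 gap 0.0501 F [2.3 0.4 0.2] j [ 0.19  0.47 -0.22  1.63  0.06  1.17 -1.68]
 shift(after yaw) [-3.54  0.29  1.08] yaw -0.009
[(np.int32(12), array([344.5, 247.7]))]
lug [ 0.4681 -0.0119  0.0311] grasp [ 0.5278 -0.0193  0.1239] r 0.1104 lugdir 32.7 lean 14.4
```

Call:
jog_arm --plan '[[[4.6, 0, 0, 0.4, 0], [4.6, -0.5, 0, 0.4, 0], [4.6, -0.7, 0, 0.4, 0], [4.6, -0.7, 0, 0.4, 0], [4.6, -0.7, 0, 0.4, 0], [4.6, -0.7, 0, 0.4, 0], [4.6, 0, 0, 0, 0], [4.6, 0, 0, 0, 0]]]'

```text
time_s: 17.9
tcp_pos: [0.519, -0.0178, 0.1006]
tool_rot: [-0.018, 0.999, -0.035, -0.031]
wrist_force: [1.6, 1.1, 2.3]
finger_gap: 0.0494
```

```bash
python3 -c "
from h import *
to(.488,-.0187,.0940,-3.3)
lug()
"
```

```text
t 17.9 tcp [ 0.519  -0.0178  0.1006] ang -3.97 tilt 4.13 gap 0.0494 F [1.6 1.1 2.3] j [ 0.2   0.42 -0.23  1.71  0.06  1.08 -1.68]
 shift(after yaw) [-3.04  0.3   0.84] yaw -0.012
[(np.int32(11), array([345.2, 248.5]))]
lug [ 0.4658 -0.0116  0.0294] grasp [ 0.5205 -0.0187  0.1245] r 0.1097 lugdir 29.9 lean 11.5
```

Call:
jog_arm --plan '[[[4.6, 0, 0, 0.4, 0], [4.6, -0.5, 0, 0.4, 0], [4.6, -0.7, 0, 0.4, 0], [4.6, -0.7, 0, 0.4, 0], [4.6, -0.7, 0, 0.4, 0], [4.6, -0.7, 0, 0.4, 0], [4.6, 0, 0, 0, 0], [4.6, 0, 0, 0, 0]]]'

```text
time_s: 18.95
tcp_pos: [0.5144, -0.0173, 0.1006]
tool_rot: [-0.016, 0.999, -0.036, 0.002]
wrist_force: [0.5, -0.2, 2.3]
finger_gap: 0.0496
```

```bash
python3 -c "
from h import *
to(.488,-.0187,.0940,-3.3)
lug()
"
```

```text
t 18.95 tcp [ 0.5144 -0.0173  0.1006] ang -4.11 tilt 1.89 gap 0.0496 F [ 0.5 -0.2  2.3] j [ 0.21  0.36 -0.23  1.79  0.06  0.99 -1.68]
 shift(after yaw) [-2.63  0.31  0.64] yaw -0.014
[(np.int32(10), array([345.7, 249.7]))]
lug [ 0.464  -0.0113  0.0259] grasp [ 0.5142 -0.0181  0.1245] r 0.1107 lugdir 27.0 lean 8.7
```

Call:
jog_arm --plan '[[[5.2, 0, 0, 0, 0], [5.4, 0, 0, 0, 0], [5.6, 0, 0, 0, 0], [6.0, 0, 0, 0, 0], [7, 0, 0, 0, 0], [8.5, 0, 0, 0, 0], [8.5, 0, 0, 0, 0], [8.5, 0, 0, 0, 0]]]'

```text
time_s: 20.0
tcp_pos: [0.5099, -0.0165, 0.097]
tool_rot: [-0.017, 0.999, -0.036, -0.004]
wrist_force: [0.4, 0.5, -0.6]
finger_gap: 0.0849
```

```bash
python3 -c "
from h import *
to(.488,-.0187,.24,-3.3)
im=lug()
cv2.imwrite('pics/i.png',crop(im,280,150,120,130,5)[:,:,::-1])
"
```

```text
t 20.0 tcp [ 0.5099 -0.0165  0.097 ] ang -4.07 tilt 1.99 gap 0.0849 F [ 0.4  0.5 -0.6] j [ 0.21  0.37 -0.23  1.79  0.06  0.99 -1.68]
 shift(after yaw) [ -2.3   -0.14 -14.29] yaw -0.013
[(np.int32(5), array([346. , 220.8]))]
lug [ 0.4717 -0.0148  0.1257] grasp [ 0.51   -0.0173  0.121 ] r 0.0386 lugdir 97.0 lean 78.7
```

View pics/i.png

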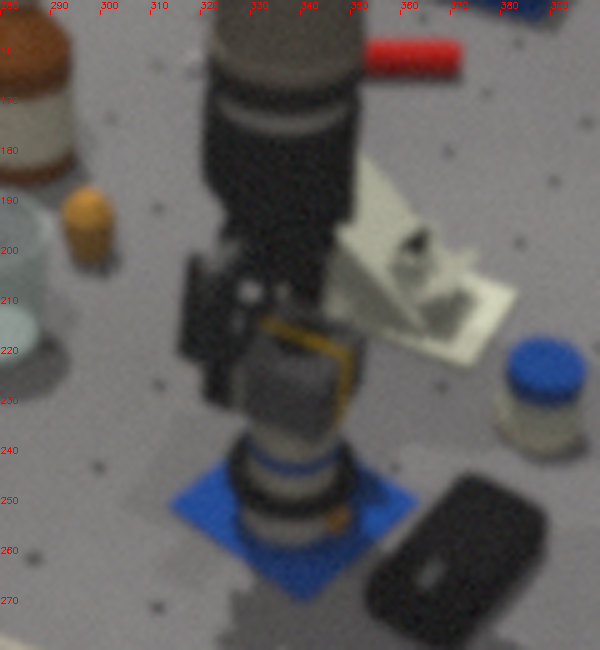

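The cartridge stands upright and released on the pad, with the stripe across its top from px (331,214) to (349,221).

```bash
python3 -c "
from h import *
for p in((331,214),(349,221),(340,217.5)): print(onz('side',p,.134).round(4))
lean((347.5,253.5))
to(.4955,-.0175,.091,-3.3)
"
```

```text
[ 0.5127 -0.0124  0.134 ]
[ 0.4618 -0.0089  0.134 ]
[ 0.487  -0.0107  0.134 ]
lug [ 0.4574 -0.01    0.0153] grasp [ 0.51   -0.0173  0.121 ] r 0.118 lugdir 26.5 lean 8.1
t 20.05 tcp [ 0.5098 -0.0165  0.097 ] ang -4.07 tilt 1.99 gap 0.0848 F [ 0.6  0.4 -0.1] j [ 0.21  0.37 -0.23  1.79  0.06  0.99 -1.68]
 shift(after yaw) [-1.42  0.2   0.6 ] yaw -0.013
```

Call:
jog_arm --plan '[[[8.5, -0.7, 0, 0, 0], [8.5, -0.8, 0, 0.3, 0], [8.5, -0.5, 0, 0.3, 0], [8.5, 0, 0, 0, 0], [4.5, 0, 0, 0, 0], [4.5, 0, 0, 0, 0], [4.5, 0, 0, 0, 0], [4.5, 0, 0, 0, 0]]]' --force 60

```text
time_s: 21.05
tcp_pos: [0.4885, -0.0147, 0.0911]
tool_rot: [-0.017, 0.999, -0.036, -0.004]
wrist_force: [0.1, -0.8, 0.4]
finger_gap: 0.0494
```

Call:
jog_arm --plan '[[[4.5, 0, 0, 0, 0], [4.5, 0, 0, 0, 0], [4.5, 0, 0, -0.5, 0], [4.5, 0, 0, -1, 0], [4.5, 0, 0, -1.5, 0], [4.5, 0, 0, -1.5, 0], [4.5, 0, 0, -1, 0], [4.5, 0, 0, -0.5, 0]]]'

```text
time_s: 22.05
tcp_pos: [0.4867, -0.017, 0.153]
tool_rot: [-0.017, 0.999, -0.036, -0.006]
wrist_force: [-0.6, 0.0, -4.0]
finger_gap: 0.0494
```

```bash
python3 -c "
from h import *
to(.532,.2555,.25,63.2)
s=readout.sense(); print(rot(s['tool_rot']).as_matrix().round(3)[:,2])
"
```

```text
t 22.05 tcp [ 0.4867 -0.017   0.153 ] ang -4.07 tilt 2.08 gap 0.0494 F [-0.6  0.  -4. ] j [ 0.22  0.27 -0.24  1.78  0.03  1.11 -1.66]
 shift(after yaw) [26.6  -8.49 -8.81] yaw -1.174
[-0.012  0.034 -0.999]
```

Call:
jog_arm --plan '[[[4.5, 0, 0, -0.6, -0.1], [4.5, 0, 0, -1.1, -0.15], [4.5, 0, 0, -1.3, -0.16], [4.5, 0, 0, -1.3, -0.16], [4.5, 0, 0, -1.3, -0.16], [4.5, 0, 0, -1.2, -0.16], [4.5, 0, 0, -0.9, -0.15], [4.5, 0, 0, -0.6, -0.1]]]'

```text
time_s: 23.05
tcp_pos: [0.4849, -0.02, 0.2375]
tool_rot: [-0.019, 0.85, 0.526, 0.001]
wrist_force: [0.1, -0.7, -4.0]
finger_gap: 0.0492
```

```bash
python3 -c "
from h import *
to(.532,.2555,.235,63.2)
s=readout.sense(); print(rot(s['tool_rot']).as_matrix().round(3)[:,2])
"
```

```text
t 23.05 tcp [ 0.4849 -0.02    0.2375] ang 63.41 tilt 2.21 gap 0.0492 F [ 0.1 -0.7 -4. ] j [ 0.37  0.21 -0.4   1.64  0.05  1.32 -0.5 ]
 shift(after yaw) [26.7  -8.19  1.1 ] yaw 0.004
[-0.018  0.034 -0.999]
```

Call:
jog_arm --plan '[[[4.5, 1.8, -0.55, 0, 0], [4.5, 3.5, -1.07, 0, 0], [4.5, 4.4, -1.35, 0, 0], [4.5, 4.6, -1.4, 0, 0], [4.5, 4.4, -1.35, 0, 0], [4.5, 3.6, -1.1, 0, 0], [4.5, 2.4, -0.7, 0, 0], [4.5, 1.2, -0.4, 0, 0]]]'

```text
time_s: 24.05
tcp_pos: [0.5313, 0.2491, 0.2431]
tool_rot: [-0.019, 0.853, 0.522, -0.002]
wrist_force: [0.4, -0.0, -4.9]
finger_gap: 0.0496
```

```bash
python3 -c "
from h import *
to(.532,.2555,.235,63.2)
s=readout.sense(); print(rot(s['tool_rot']).as_matrix().round(3)[:,2])
t=imaging.grab_frame('top'); s=imaging.grab_frame('side')
cv2.imwrite('pics/k.png',np.hstack([crop(t,130,175,100,110,4),crop(s,210,220,100,110,4)])[:,:,::-1])
"
```

```text
t 24.05 tcp [0.5313 0.2491 0.2431] ang 62.89 tilt 2.15 gap 0.0496 F [ 0.4 -0.  -4.9] j [-0.1   0.44 -0.52  1.36  0.18  1.4  -1.08]
 shift(after yaw) [ 0.59 -0.2   0.83] yaw -0.005
[-0.024  0.029 -0.999]
```

View pics/k.png

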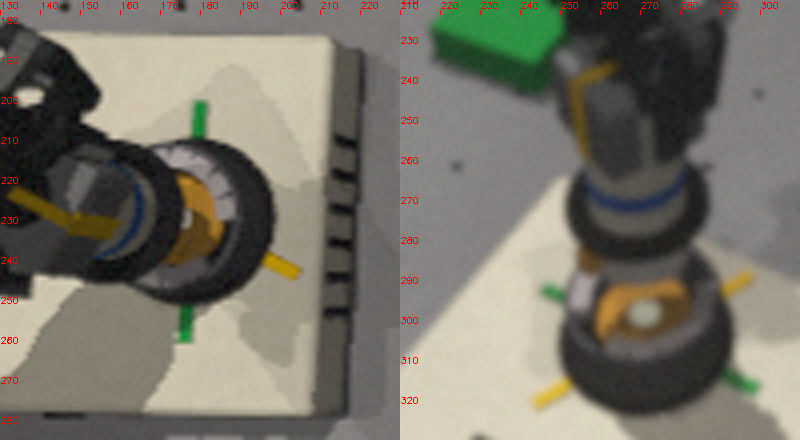

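The cartridge hangs upright over the socket. The flange centre is near top px (156.5,228) and side px (269.7,271), and the collar is at top (173.5,229).

```bash
python3 -c "
from h import *
x,e=tri((156.5,228),(269.7,271)); print(x,e)
s=readout.sense(); r=rot(s['tool_rot']); print(s['tcp_pos']+r.apply([0,0,.051]))
X=s['tcp_pos']+r.apply([0,0,.051]); print(proj('top',X),proj('side',X))
# dark-blob extents of flange in both views
for n in('top','side'):
    im=imaging.grab_frame(n); g=cv2.cvtColor(im,cv2.COLOR_RGB2GRAY); u,v=map(int,proj(n,X))
    print(n,u,v,'row',g[v,u-24:u+25].tolist(),'col',g[v-24:v+25,u].tolist())
"
```

```text
[0.52920052 0.25415733 0.18933634] [0.6, 0.6]
[0.52989623 0.25067448 0.19220642]
(np.float64(157.71375527162186), np.float64(227.82612082063258)) (np.float64(269.9306159875678), np.float64(268.6381428022095))
top 157 227 row [21, 27, 20, 28, 57, 75, 75, 76, 77, 77, 75, 72, 63, 60, 76, 87, 71, 55, 47, 43, 43, 40, 42, 39, 42, 38, 44, 59, 69, 64, 58, 36, 47, 62, 67, 57, 37, 27, 27, 25, 31, 22, 49, 91, 101, 92, 109, 114, 120] col [195, 196, 197, 196, 196, 189, 142, 34, 35, 40, 60, 55, 48, 52, 41, 52, 43, 47, 50, 44, 35, 42, 48, 38, 42, 44, 51, 61, 64, 61, 67, 67, 69, 72, 47, 39, 56, 21, 24, 15, 23, 20, 48, 107, 129, 129, 130, 131, 128]
side 269 268 row [147, 168, 188, 201, 206, 199, 173, 120, 64, 37, 41, 48, 53, 66, 66, 55, 52, 50, 53, 58, 56, 60, 62, 63, 63, 60, 60, 57, 54, 48, 47, 47, 52, 59, 68, 73, 64, 47, 33, 29, 34, 36, 63, 96, 120, 131, 132, 134, 133] col [53, 58, 55, 55, 56, 56, 57, 53, 51, 51, 52, 50, 47, 50, 52, 53, 58, 68, 79, 81, 85, 86, 80, 79, 63, 50, 48, 59, 76, 79, 88, 83, 79, 62, 47, 36, 36, 36, 36, 48, 68, 84, 86, 87, 89, 104, 113, 123, 120]
```

```bash
python3 -c "
from h import *
to(.5335,.2530,.211,63.2)
"
```

```text
t 24.25 tcp [0.532  0.2458 0.2432] ang 62.69 tilt 2.01 gap 0.0493 F [ 0.4 -0.3 -4.3] j [-0.09  0.43 -0.51  1.36  0.18  1.4  -1.07]
 shift(after yaw) [ 0.66 -0.09  3.24] yaw -0.009
```

Call:
jog_arm --plan '[[[4.5, 0.3, 0, 0.7, -0.009], [4.5, 0.36, -0.1, 0.9, 0], [4.5, 0, 0, 0.9, 0], [4.5, 0, 0, 0.5, 0], [4.5, 0, 0, 0.2, 0], [4.5, 0, 0, 0, 0], [4.5, 0, 0, 0, 0], [4.5, 0, 0, 0, 0]]]'

```text
time_s: 25.25
tcp_pos: [0.5345, 0.2484, 0.2089]
tool_rot: [-0.016, 0.853, 0.521, -0.003]
wrist_force: [0.3, 0.0, -4.1]
finger_gap: 0.0495
```

```bash
cat >>h.py <<'E'
def flange():
    s=readout.sense(); r=rot(s['tool_rot']); X=s['tcp_pos']+r.apply([0,0,.051]); o={}
    for n in('top','side'):
        im=imaging.grab_frame(n); g=cv2.cvtColor(im,cv2.COLOR_RGB2GRAY); u,v=proj(n,X); o[n]=(u,v); u,v=int(round(u)),int(round(v))
        print(n,np.round(o[n],1),'row',u-24,g[v,u-24:u+25].tolist(),'col',v-24,g[v-24:v+25,u].tolist())
E
python3 -c "
from h import *
to(.5335,.2530,.211,63.2)
flange()
to(.5335,.2530,.211,63.2)
"
```

```text
t 25.25 tcp [0.5345 0.2484 0.2089] ang 62.86 tilt 1.86 gap 0.0495 F [ 0.3  0.  -4.1] j [-0.1   0.46 -0.51  1.41  0.19  1.33 -1.08]
 shift(after yaw) [ 0.37 -0.3  -0.19] yaw -0.006
top [165.7 227.1] row 142 [21, 17, 20, 15, 15, 35, 58, 74, 76, 78, 77, 79, 76, 71, 82, 88, 67, 54, 42, 51, 43, 41, 38, 40, 37, 40, 59, 66, 72, 58, 27, 47, 71, 64, 44, 29, 32, 25, 27, 30, 32, 55, 76, 78, 108, 139, 116, 62, 46] col 203 [197, 195, 198, 192, 182, 183, 175, 65, 34, 34, 50, 42, 35, 53, 50, 52, 41, 40, 44, 44, 38, 41, 41, 39, 37, 51, 64, 63, 65, 68, 69, 67, 61, 37, 49, 48, 28, 20, 20, 20, 20, 54, 95, 72, 50, 75, 123, 128, 130]
side [269.8 278.6] row 246 [205, 206, 202, 201, 198, 173, 118, 66, 43, 42, 45, 57, 65, 62, 59, 60, 62, 64, 68, 68, 69, 72, 75, 69, 68, 62, 59, 52, 52, 48, 54, 61, 71, 72, 68, 52, 38, 32, 37, 39, 64, 98, 122, 129, 131, 134, 134, 130, 132] col 255 [35, 36, 39, 38, 48, 55, 65, 69, 67, 65, 65, 63, 61, 63, 63, 62, 60, 69, 78, 83, 83, 85, 84, 79, 68, 55, 48, 58, 74, 84, 83, 84, 71, 58, 42, 39, 37, 37, 42, 55, 74, 83, 93, 93, 109, 118, 108, 83, 74]
t 25.35 tcp [0.5345 0.2484 0.2089] ang 62.86 tilt 1.86 gap 0.0493 F [ 0.7 -0.3 -4.2] j [-0.1   0.46 -0.51  1.41  0.19  1.33 -1.08]
 shift(after yaw) [ 0.37 -0.3  -0.2 ] yaw -0.006
```

Call:
jog_arm --plan '[[[4.5, 0.2, -0.15, -0.1, 0], [4.5, 0.17, -0.15, 0, 0], [4.5, 0, 0, 0.3, 0], [4.5, 0, 0, 0.4, 0], [4.5, 0, 0, 0.4, 0], [4.5, 0, 0, 0.3, 0], [4.5, 0, 0, 0, 0], [4.5, 0, 0, 0, 0]]]'

```text
time_s: 26.35
tcp_pos: [0.533, 0.2536, 0.1949]
tool_rot: [-0.016, 0.853, 0.521, -0.004]
wrist_force: [0.1, 0.1, -4.3]
finger_gap: 0.0495
```

```bash
python3 -c "
from h import *
to(.5335,.2530,.186,63.2)
"
```

```text
t 26.35 tcp [0.533  0.2536 0.1949] ang 62.86 tilt 1.86 gap 0.0495 F [ 0.1  0.1 -4.3] j [-0.11  0.47 -0.51  1.43  0.2   1.31 -1.1 ]
 shift(after yaw) [-0.04  0.09  0.89] yaw -0.006
```

Call:
jog_arm --plan '[[[4.5, 0, 0.05, 0.3, -0.006], [4.5, 0, 0, 0.3, 0], [4.5, 0, 0, 0.3, 0], [4.5, 0, 0, 0.2, 0], [4.5, 0, 0, 0, 0], [4.5, 0, 0, 0, 0], [4.5, 0, 0, 0, 0], [4.5, 0, 0, 0, 0]]]'

```text
time_s: 27.35
tcp_pos: [0.5336, 0.2539, 0.1876]
tool_rot: [-0.015, 0.851, 0.524, -0.002]
wrist_force: [-2.3, 0.0, 2.2]
finger_gap: 0.0494
```

```bash
python3 -c "
from h import *
to(.5335,.2530,.175,63.2)
"
```

```text
t 27.35 tcp [0.5336 0.2539 0.1876] ang 63.22 tilt 1.75 gap 0.0494 F [-2.3  0.   2.2] j [-0.11  0.48 -0.51  1.44  0.2   1.29 -1.09]
 shift(after yaw) [-0.1   0.06  1.25] yaw 0.0
```

Call:
jog_arm --plan '[[[4.5, 0, 0, 0.3, 0], [4.5, 0, 0, 0.3, 0], [4.5, 0, 0, 0.3, 0], [4.5, 0, 0, 0.3, 0], [4.5, 0, 0, 0.3, 0], [4.5, 0, 0, 0.15, 0], [4.5, 0, 0, 0.15, 0], [4.5, 0, 0, 0.15, 0]]]'

```text
time_s: 28.35
tcp_pos: [0.5334, 0.2543, 0.1749]
tool_rot: [-0.014, 0.852, 0.524, -0.0]
wrist_force: [-4.3, -2.3, 9.7]
finger_gap: 0.0496
```

```bash
python3 -c "
from h import *
to(.5335,.2530,.175,63.2)
"
```

```text
t 28.35 tcp [0.5334 0.2543 0.1749] ang 63.21 tilt 1.55 gap 0.0496 F [-4.3 -2.3  9.7] j [-0.11  0.48 -0.51  1.46  0.21  1.26 -1.1 ]
 shift(after yaw) [-0.11  0.07 -0.01] yaw 0.0
```

Call:
jog_arm --plan '[[[4.5, 0, 0, 0.2, 0], [4.5, 0, 0, 0.2, 0.08], [4.5, 0, 0, 0.15, 0.12], [4.5, 0, 0, 0.15, 0.15], [4.5, 0, 0, 0.15, 0.15], [4.5, 0, 0, 0.15, 0.15], [4.5, 0, 0, 0.15, 0.12], [4.5, 0, 0, 0.15, 0.08]]]'

```text
time_s: 29.35
tcp_pos: [0.5327, 0.2556, 0.1748]
tool_rot: [-0.011, 0.993, 0.117, -0.002]
wrist_force: [-3.2, -3.3, 10.3]
finger_gap: 0.0498
```

```bash
python3 -c "
from h import *
to(.5335,.2530,.175,-1.8)
"
```

```text
t 29.35 tcp [0.5327 0.2556 0.1748] ang 13.48 tilt 1.24 gap 0.0498 F [-3.2 -3.3 10.3] j [-0.24  0.45 -0.33  1.48  0.13  1.23 -1.91]
 shift(after yaw) [ 0.08  0.26 -0.03] yaw 0.267
```

Call:
jog_arm --plan '[[[4.5, 0, 0, 0.15, 0.08], [4.5, 0, 0, 0.15, 0.08], [4.5, 0, 0, 0.15, 0.07], [4.5, 0, 0, 0.15, 0.03], [4.5, 0, 0, 0.1, 0], [4.5, 0, 0, 0, 0], [4.5, 0, 0, 0, 0], [4.5, 0, 0, 0, 0]]]'

```text
time_s: 30.35
tcp_pos: [0.5324, 0.2563, 0.1763]
tool_rot: [-0.009, 1.0, -0.013, -0.0]
wrist_force: [-2.8, -0.8, 5.6]
finger_gap: 0.0496
```

```bash
python3 -c "
from h import *
to(.5335,.2530,.181,-1.8)
s=readout.sense(); print(s['wrist_torque'])
"
```

```text
t 30.35 tcp [0.5324 0.2563 0.1763] ang -1.54 tilt 1.07 gap 0.0496 F [-2.8 -0.8  5.6] j [-0.28  0.44 -0.27  1.48  0.1   1.23 -2.16]
 shift(after yaw) [ 0.12  0.32 -0.48] yaw 0.005
[-0.58453856  0.82519878  0.00088333]
```

Call:
jog_arm --plan '[[[4.5, 0, 0, -0.2, 0], [4.5, 0, 0, -0.2, 0], [4.5, 0, 0, -0.15, 0], [4.5, 0, 0, 0, 0], [5.5, 0, 0, 0, 0], [6.5, 0, 0, 0, 0], [8.5, 0, 0, 0, 0], [8.5, 0, 0, 0, 0]]]'

```text
time_s: 31.35
tcp_pos: [0.5338, 0.2575, 0.1805]
tool_rot: [-0.011, 1.0, -0.013, 0.001]
wrist_force: [-0.2, -0.5, -0.3]
finger_gap: 0.0851
```

Call:
jog_arm --plan '[[[8.5, 0, 0, 0, 0], [8.5, 0, 0, -0.6, 0], [8.5, 0, 0, -1.2, 0], [8.5, 0, 0, -1.8, 0], [8.5, 0, 0, -2, 0], [8.5, 0, 0, -2, 0], [8.5, 0, 0, -2, 0], [8.5, 0, 0, -1.5, 0]]]'

```text
time_s: 32.35
tcp_pos: [0.5337, 0.2553, 0.2994]
tool_rot: [-0.011, 1.0, -0.013, 0.003]
wrist_force: [0.1, -0.1, -0.7]
finger_gap: 0.0845
```

```bash
python3 -c "
from h import *
to(.45,.0,.3,-1.8)
"
```

```text
t 32.35 tcp [0.5337 0.2553 0.2994] ang -1.49 tilt 1.35 gap 0.0845 F [ 0.1 -0.1 -0.7] j [-0.28  0.38 -0.28  1.26  0.09  1.5  -2.14]
 shift(after yaw) [-7.56 25.77 -0.69] yaw 0.005
```

Move clear and look.

Call:
jog_arm --plan '[[[8.5, -0.5, 2, 0, 0], [8.5, -1, 4, 0, 0], [8.5, -1, 4, 0, 0], [8.5, -1, 4, 0, 0], [8.5, -1, 4, 0, 0], [8.5, -1, 3, 0, 0], [8.5, 0, 1.5, 0, 0], [8.5, 0, 0, 0, 0]]]'

```text
time_s: 33.35
tcp_pos: [0.4731, 0.0275, 0.299]
tool_rot: [-0.014, 1.0, -0.012, 0.007]
wrist_force: [-0.1, -0.2, -1.5]
finger_gap: 0.0847
```

```bash
python3 -c "
from h import *
t=imaging.grab_frame('top'); s=imaging.grab_frame('side')
cv2.imwrite('pics/z.png',np.hstack([crop(t,120,180,100,110,4),crop(s,220,220,100,110,4)])[:,:,::-1])
for n,im,bx in(('top',t,(130,195,190,260)),('side',s,(235,225,300,330))): print(n,blobs(im,(20,100,80),(34,255,255),bx,5)[0])
for z in(.200,.224): print(z,proj('top',(.532,.2557,z)),proj('side',(.532,.2557,z)))
"
```

```text
top [(np.int32(41), array([147.7, 215.9]))]
side [(np.int32(152), array([269.3, 262.9])), (np.int32(29), array([293.4, 290.5])), (np.int32(38), array([248.2, 317.6]))]
0.2 (np.float64(153.45001356998281), np.float64(226.5545286681148)) (np.float64(267.42897563171675), np.float64(267.4554203597787))
0.224 (np.float64(147.63433181111597), np.float64(225.77145312766407)) (np.float64(266.6124475685127), np.float64(259.28313154746337))
```

View pics/z.png

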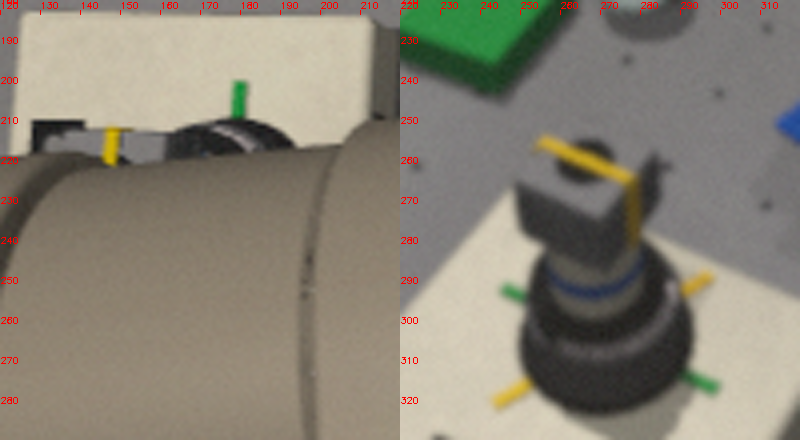

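```bash
python3 -c "
from h import *
for z in(.218,.224,.232):
    a,b=onz('side',(254.5,255.5),z),onz('side',(278,265.2),z); d=a-b; print(z,(a+b)/2,np.linalg.norm(d),np.degrees(np.arctan2(d[1],d[0])))
print(order.finish_job())"
```

```text
0.218 [0.53465172 0.25401033 0.218     ] 0.05352897287441381 -0.6439447593654025
0.224 [0.53152575 0.25830364 0.224     ] 0.05295778255201341 -0.6439447593653904
0.232 [0.52735778 0.26402807 0.232     ] 0.05219619545547946 -0.6439447593653341
the job is handed in; nothing more can be done
None
```

The cartridge is in the light engine's socket, turned to the lock position and released, and I have handed the job in. The hand-in gives no verdict.

**What I did:** I gripped the head by its free sides and lifted it. I then tipped the cartridge upright by pressing its foot edge on the blue pad, and let go. I took it again from straight above and lowered it into the slots. I pressed it down to a foot height of about 88 mm at about 14 N, turned it about 65° clockwise, let the spring lift it and opened the gripper. The arm finished clear of it.

**Last checks:**
- **Stripe direction:** it lies at about −0.6° to the world x axis, and the engine's axis is at about −1.8°. That is roughly 1° apart, against 11° allowed.
- **Head position:** the centre of the head's top came out at (0.5315, 0.258), within about 3 mm of the socket axis at (0.532, 0.2557). That assumes the top is at its locked height, 224 mm.
- **Locked height:** I could not triangulate it because the arm hid most of the top view. The one stripe position visible there matches a top at 224 mm (foot at 94 mm).
- **Time:** the clock stood at about 33.5 s.

**Disagreements and faults:**
- **Text against pictures:** the text says the stripes faced sideways on the rest. The pictures showed one stripe and its lug facing up, so I went by the pictures.
- **Tool tilt:** quick up-and-down moves, meant to swing the cartridge upright, tilted the tool by up to 17°. Pressing the foot on the pad brought it back to under 2°.
- **Slide on the pad:** the first try at tipping the cartridge upright only slid it along the pad. I repeated it pressing harder.

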